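# Uncover the tilting stage and hold the thickness probe on its marked spot

### The arm

A 7-joint arm with a two-finger parallel gripper is mounted at the origin on a cart in front of the work surface, level with it; the furniture and walls round the work are solid. World frame = base frame: x ahead of the robot, y to its left, z up, the work surface at z = 0. Lengths are in m, angles in rad, forces in N, time in s.
With the tool pointing down it reaches from about 0.4 to 0.85 m from the base axis. Payload 10.4 kg.
Tool frame: the origin (TCP) lies at the very end of the fingers, on their centre line; the grasp point (between the pads) lies 19 mm behind it; z points along the fingers, y is the line along which they close (so a half turn about z gives the same grasp; the last joint's range is limited). The gripper opens to 87 mm and grips with 3 to 60 N. Pads are 19 mm wide; open, the fingers measure 117 mm over their backs; the gripper's body (75 mm by 190 mm) begins 51 mm behind the grasp point.
Start: joints at [1.189, 0.332, -0.065, 1.46, 0.022, 1.35, -0.088], TCP at [0.219, -0.585, 0.223] pointing down, gripper open.
Joint ranges: [-2.6, 2.6], [-0.5, 2.12], [-1.47, 1.34], [0.16, 2.42], [-1.27, 4.41], [0.06, 2.06], [-2.6, 2.6]. Speed limits (rad/s): [2.22, 2.22, 2.79, 2.79, 3.14, 3.14, 3.14].

### API

Orientations are given as a unit quaternion [w, x, y, z].
In Python, from rig import ctrl, viewer, search_frame gives the robot as it stands.
- The arm moves only by the tool arm_command, never from a script. Its arguments are lists of equal length, an entry for each row: "claw": the opening, from 0 (shut) to 1 (fully open); "translation": the shift along the tool's x, y, z in m, a list of three; "dr": the turn, a rotation vector about the tool's x, y, z in degrees, a list of three. A call has 1 to 20 rows; each row shifts and turns the commanded pose from where the row before left it, along the tool's axes as they then stand; what a row does not reach is not made up. A row lasts 1/12 s, in which the tool goes at most 41.7 mm and 7.16 degrees, less where a joint would pass 70% of its speed; a pose out of reach is approached as far as the arm can. A call with a gripper value outside its range is refused whole. The fingers move at their own pace and stop on an object; "squeeze" is the grip in N (left out, the last holds). Time passes only in rows, so rows that do not move let the fingers close. It gives the time, the measured TCP pose, the force, the opening and the grip force at its end, in the units of the state.
- ctrl.observe(): the state, without advancing time (a new reading comes with each control period).
- viewer.grab_frame(name): name is "scene" or "side" or "wrist"; returns a dict with "img" (420x560x3 uint8, red, green, blue), "intrinsics" (3x3 intrinsics, pixels), "view" (4x4, takes a point from world to camera coordinates). Camera axes: x right, y up, looking along -z (the intrinsics and any distortion apply to the point x, -y, -z); pixel columns grow to the right and rows downward; lengths in m; the calibration is good to about 2 mm. A picture is of the moment at which its call begins. There is no depth.
- ctrl.hand_in(): hands the job in; it is judged then, once.
Trained networks look in the newest picture that a camera, given by its name, has taken for a name from the list of things; names that differ only in an ending like _2 or _b are one class to them, and where a whole thing is asked for, a point or a joint stands for the part that bears it (a point fixed in the world has none). Each returns a list of dicts, best first, with "score" (0 to 1); they miss things now and then, are a little off and sometimes report something else, mostly with a low value. They report only what shows in the picture. A call takes as long as a camera call. They do not tell look-alikes from the thing itself.
- search_frame(camera, query): "extent" ([left, top, right, bottom] in pixels, round what is visible of it).
The state is a dict: "clock": time; "qpos": joint angles; "joint_velocities": joint speeds; "effort": joint torques, N m; "tool_pos": TCP position; "eef_rot": TCP orientation; "wrist_force": force on the tool from outside, world axes, zero at the start; "ft_torque": the same for the moment, N m; "gripper_width": finger opening in m; "grasp_force": force on a finger pad.
Only numpy, scipy, OpenCV 4.12 (cv2) and the standard library are available. Lean on these libraries where they do the work, as an engineer would, in place of code of your own. Each camera call takes 0.05 s, during which the arm holds its last target. There are 200 camera calls.

### The job

Lift the loose dust cover off the tilting stand and set it down upright on the bench, well clear of the stand. Then take the thickness probe out of its holder and hold its ball tip on the stand's sloping plate, inside the engraved ring, with the probe square to the plate and pressed lightly so that the sprung tip is about half-way in. Finish while holding the probe there like that; do not shift the plate, and leave the tape roll, the timer and the tweezers where they are.

Things in the scene. Friction and masses are not known exactly. Their poses are not given: they have to be found in the camera images.
- angle_stand: tilting stand, fixed to the bench: grey base plate 92 (x) x 104 (y) x 10 mm carrying two upright aluminium cheeks (up to 44 mm above the bench) with a steel plate pivoted between them, at first hidden under the cover. Origin at the centre of the base's underside, z up; the plate slopes down towards its -x side.
- stage (a joint): tilt of the plate (rad): 0 level, positive raises its +x edge so that its face leans to the stand's -x side; starts between 0.15 and 0.5. A stiff friction hinge (about 1 N m) along the stand's y axis, 40 mm above the bench, which stays where it is set and must not be moved.
- spot (a point): centre of the engraved ring on the plate's upper face (dark ring, 16 mm outer and 12 mm inner diameter, with a centre dot). The plate is 50 x 52 x 8 mm, its upper face 8 mm off the hinge axis, the ring 6 mm to -x and 8 mm to +y of the plate's middle. z points out of the face (square to it), y along the hinge (the stand's y), x up the slope.
- cover: loose grey dust cover, about 0.12 kg: 74 (x) x 86 (y) x 60 mm box open below, walls 3 mm, standing on the stand's base plate (rim 10 mm above the bench) over the sloping plate, axes as the stand. On its roof a black bar grip, 16 mm wide (x), 46 mm long (y), 60 to 86 mm above the rim. Origin at the centre of its open rim, z up. Lift it at least 60 mm to clear the plate.
- cover_grip (a point): middle of the cover's bar grip, 74 mm above the rim, axes as the cover; grip it across x.
- holder: white probe holder, fixed to the bench: block 74 x 74 x 60 mm with a through hole 18.5 mm wide in the middle of its top. But for the listed things the bench round it and the stand is bare: x 0.36 to 0.70, y -0.28 to 0.30. Origin at the centre of its underside, z up.
- probe: loose thickness probe, about 0.14 kg, upright in the holder: round steel nose (16 mm diameter, z 0 to 35 mm) below a square grey housing 26 x 26 mm (z 35 to 109) and a black end cap (to 115). Origin at the nose's lower end, on the axis; z runs from nose to cap, x and y square to the housing's flat sides. Housing rests on the holder: origin 25 mm above the bench.
- probe_grip (a point): point on the probe's axis, 85 mm above its origin, where it can be gripped across two flat sides with the fingers along the probe; 99 mm from the end of the sprung tip when that is out.
- probe_tip (a joint): how far the sprung tip is pushed into the nose (m): 0 out, 0.008 fully in; 0.6 N at first, 600 N/m more: about 3 N when half-way (0.004).
- tip (a point): lowest point of the probe's ball tip (ball 6 mm in diameter), on the probe's axis, 14 mm below the probe's origin when out; it moves with the tip.
- tape_roll: loose tape roll lying flat, 104 x 102 x 25 mm, a bystander; origin at the centre of its underside.
- timer: loose bench timer lying on its back, 62 x 66 x 19 mm, a bystander; origin at the centre of its underside.
- tweezers: loose metal tweezers lying flat, 14 x 128 x 10 mm (long along its y), a bystander; origin at the centre of its underside.
Not all that is in view belongs to the job. What is shaped like the cover but purple is not meant.

How it is judged:
By the outcome, as a careful person would: the job done as asked, in the order asked, and still so for the second after the job is handed in, while the arm keeps its last pose, push and grip.
It also fails if it takes over 58 s, if anything falls off the work surface, if the arm or the gripper's body presses on something with over 40 N, if the wrist force passes 120 N, or if a joint passes its speed limit or range.

## Working session

There is one attempt and no reset: what is moved stays moved. The work goes in short steps, Python scripts to look and compute and a tool call to move; the robot and the scene stay as the last step left them, time stands still between calls to the robot, and variables do not carry over. Pictures are saved under pics/ and viewed, at most 10 in all, crops included, and the job is handed in when it is done.

Besides the shell and the picture viewer there is one more tool, called after "Emit:" as name(argument=value, ...) on one line, values as JSON. arm_command: Moves the arm, as the interface text tells. Its arguments: {"type":"object","properties":{"claw":{"type":"array"},"translation":{"type":"array"},"dr":{"type":"array"},"squeeze":{"type":"number"}},"required":["claw","translation","dr"]}

```bash
mkdir -p pics
python3 - <<'E'
from rig import ctrl, viewer, search_frame
import cv2,numpy as np
s=ctrl.observe();print({k:np.round(v,3).tolist() for k,v in s.items()})
for n in ["scene","side"]:
    f=viewer.grab_frame(n);cv2.imwrite(f"pics/{n}0.png",f["img"][:,:,::-1]);print(n,np.round(f["intrinsics"],2).tolist(),np.round(f["view"],4).tolist(),[k for k in f])
    for q in ["cover","holder","probe","angle_stand","tape_roll","timer","tweezers"]:
        print(q,[(round(r["score"],2),np.round(r["extent"]).tolist()) for r in search_frame(n,q)][:3])
E
```

```text
{'clock': 0.0, 'qpos': [1.189, 0.333, -0.065, 1.461, 0.022, 1.35, -0.089], 'joint_velocities': [-0.001, 0.001, 0.001, 0.001, -0.001, -0.0, 0.001], 'effort': [-0.001, -62.325, 0.024, -38.989, -0.062, 0.04, 0.0], 'tool_pos': [0.219, -0.585, 0.222], 'eef_rot': [-0.001, 0.984, 0.178, -0.0], 'wrist_force': [-0.382, 0.558, -0.098], 'ft_torque': [0.037, 0.035, 0.033], 'grasp_force': 0.0, 'gripper_width': 0.087}
scene [[404.7, 0.0, 283.31], [0.0, 404.7, 209.33], [0.0, 0.0, 1.0]] [[-0.5031, -0.8642, -0.0038, 0.2909], [0.4778, -0.2818, 0.832, -0.3338], [-0.7201, 0.4168, 0.5547, -0.5723], [0.0, 0.0, 0.0, 1.0]] ['img', 'intrinsics', 'view']
cover [(0.91, [337.0, 200.0, 388.0, 250.0]), (0.72, [151.0, 300.0, 202.0, 358.0])]
holder [(0.6, [198.0, 254.0, 250.0, 303.0])]
probe [(0.93, [210.0, 226.0, 229.0, 267.0])]
angle_stand [(0.54, [336.0, 235.0, 388.0, 257.0])]
tape_roll [(0.92, [138.0, 222.0, 189.0, 261.0])]
timer [(0.91, [324.0, 179.0, 356.0, 202.0])]
tweezers [(0.56, [312.0, 263.0, 348.0, 298.0])]
side [[400.81, 0.0, 279.33], [0.0, 400.81, 209.64], [0.0, 0.0, 1.0]] [[0.9837, -0.179, -0.018, -0.5067], [0.1324, 0.6526, 0.7461, -0.1469], [-0.1217, -0.7363, 0.6656, -1.0861], [0.0, 0.0, 0.0, 1.0]] ['img', 'intrinsics', 'view']
cover [(0.72, [252.0, 247.0, 292.0, 294.0]), (0.38, [257.0, 156.0, 264.0, 181.0])]
holder [(0.6, [245.0, 174.0, 277.0, 200.0])]
probe [(0.68, [260.0, 154.0, 265.0, 180.0])]
angle_stand [(0.56, [248.0, 270.0, 299.0, 304.0])]
tape_roll [(0.84, [300.0, 162.0, 331.0, 183.0])]
timer [(0.96, [347.0, 282.0, 369.0, 304.0])]
tweezers [(0.5, [211.0, 240.0, 258.0, 249.0])]
```

Run:
```python
import cv2
a=cv2.imread("pics/scene0.png")[160:385,120:420];cv2.imwrite("pics/s0z.png",cv2.resize(a,(800,600),interpolation=cv2.INTER_CUBIC))
a=cv2.imread("pics/side0.png")[135:315,180:420];cv2.imwrite("pics/d0z.png",cv2.resize(a,(800,600),interpolation=cv2.INTER_CUBIC))
```

```text
(no output)
```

View pics/s0z.png

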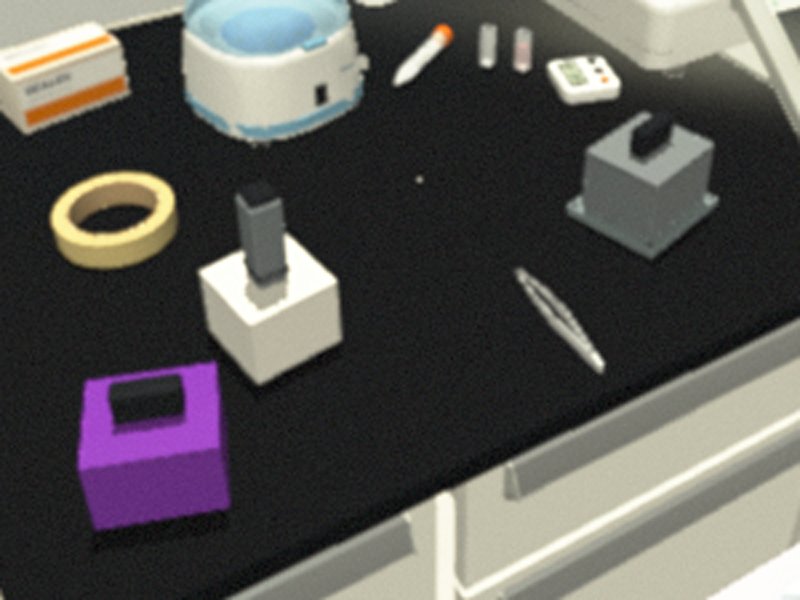

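View pics/d0z.png

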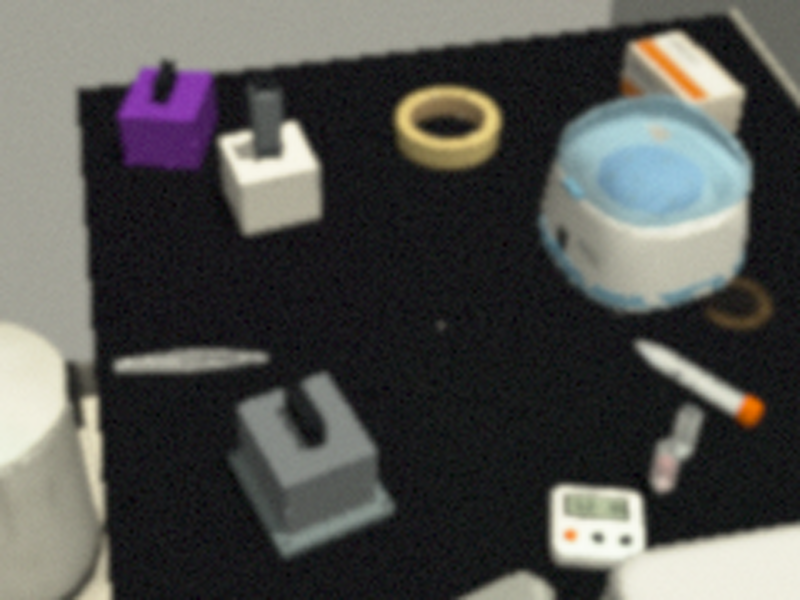

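Two cover-shaped things: the grey box with a black bar on a base plate at scene (364,229) and side (272,270), and the purple box at scene (177,329) and side (230,170). The grey one standing on a grey base plate fits, since purple is ruled out and the enlarged crops above confirm it. The probe stands in the white holder at scene (220,246), and I fit poses from the corners next.

```bash
cat > h.py <<'E'
import numpy as np,cv2
from scipy.optimize import least_squares
from scipy.spatial.transform import Rotation as R
from rig import ctrl,viewer,search_frame
def proj(f,P):
    P=np.atleast_2d(P);c=P@f["view"][:3,:3].T+f["view"][:3,3]
    p=np.c_[c[:,0],-c[:,1],-c[:,2]]@np.asarray(f["intrinsics"]).T
    return p[:,:2]/p[:,2:]
def grab(n):
    f=viewer.grab_frame(n);f={k:np.asarray(v) for k,v in f.items()};return f
def fit(obs,x0):
    # obs: list of (frame, local pts Nx3, px Nx2); unknown x,y,yaw
    def r(p):
        M=R.from_euler("z",p[2]).as_matrix()
        return np.concatenate([(proj(f,L@M.T+[p[0],p[1],0])-u).ravel() for f,L,u in obs])
    s=least_squares(r,x0,loss="soft_l1",x_scale=[.1,.1,1]);return s.x,np.round(r(s.x).reshape(-1,2),1)
def box(a,b,z,idx=(0,1,2,3)):
    c=np.array([[-a/2,-b/2,z],[a/2,-b/2,z],[a/2,b/2,z],[-a/2,b/2,z]]);return c[list(idx)]
def ray(f,u,z):
    K=np.linalg.inv(f["intrinsics"]);d=K@[u[0],u[1],1];d=f["view"][:3,:3].T@(d*[1,-1,-1]);o=-f["view"][:3,:3].T@f["view"][:3,3]
    return o+d*(z-o[2])/d[2]
E
python3 - <<'E'
from h import *
S,D=grab("scene"),grab("side")
zs=lambda u:np.array(u)*.375+[120,160]-.3
zd=lambda u:np.array(u)*.3+[180,135]-.35
# scene: camera order; try yaw/corner cyclic assignments
def best(obs4,x0):
    out=[]
    for k in range(4):
        for y in np.arange(4)*np.pi/2-np.pi+.4:
            try:p,r=fit([(f,np.roll(L,k,0)[:n] if False else L[[(i+k+s)%4 for i in ii]],u) for f,L,ii,s,u in obs4],[*x0,y])
            except Exception as e: continue
            out.append(((np.abs(r)).sum(),p,r))
    return sorted(out,key=lambda t:t[0])
for nm,roofs,x0 in [("stand",("c",70),None),("holder",("h",60),None)]:
  if nm=="stand":
    us=zs([[585,155],[657,186],[714,147],[645,115]]);ud=zd([[237,408],[285,502],[377,460],[330,373]])
    L=box(.074,.086,.070);g=ray(S,us.mean(0),.07);g2=ray(D,ud.mean(0),.07)
    extra=[(S,box(.092,.104,0),[0,1,2],zs([[567,210],[652,258],[718,203]])),(D,box(.092,.104,0),[0,1,2],zd([[231,462],[285,557],[395,508]]))]
  else:
    us=zs([[200,270],[257,322],[338,282],[290,235]]);ud=zd([[217,143],[237,180],[322,162],[302,122]])
    L=box(.074,.074,.060);g=ray(S,us.mean(0),.06);g2=ray(D,ud.mean(0),.06);
    extra=[(S,box(.074,.074,0),[0,1,2],zs([[208,337],[262,383],[341,341]])),(D,box(.074,.074,0),[1,2],zd([[245,235],[321,217]]))]
  print(nm,g,g2)
  # world corner angle order: find shift of side relative to scene
  for (f,u) in((S,us),(D,ud)):
    w=np.array([ray(f,q,L[0,2])[:2] for q in u]);print(np.round(w,3).tolist())
  ws=np.array([ray(S,q,L[0,2])[:2] for q in us]);wd=np.array([ray(D,q,L[0,2])[:2] for q in ud])
  sh=min(range(4),key=lambda s:np.linalg.norm(np.roll(wd,s,0)-wd.mean(0)-ws+ws.mean(0)))
  o=[(S,L,[0,1,2,3],0,us),(D,L,[0,1,2,3],sh,ud)]+[(f,l,ii,0 if f is S else sh,u) for f,l,ii,u in extra]
  for e,p,r in best(o,g[:2])[:3]: print(round(e,1),np.round(p,4),np.degrees(p[2]).round(1),np.abs(r).max())
for a,b,c in [("tape_roll",0,.012),("timer",0,.01),("tweezers",0,.005)]:
  for n,f in(("scene",S),("side",D)):
    x=search_frame(n,a)[0]["extent"];print(a,ray(f,[(x[0]+x[2])/2,(x[1]+x[3])/2],c)[:2].round(3))
print(ray(S,zs([155,470]),.03),ray(S,zs([520,270]),.005),ray(S,zs([602,368]),.005))
E
```

```text
stand [ 0.4594281  -0.14315612  0.07      ] [ 0.46879825 -0.15885757  0.07      ]
[[0.483, -0.091], [0.417, -0.115], [0.436, -0.194], [0.506, -0.176]]
[[0.422, -0.122], [0.444, -0.215], [0.514, -0.191], [0.496, -0.1]]
28.3 [ 0.4692 -0.1514 -2.8681] -164.3 4.3
28.3 [ 0.4692 -0.1514 -2.8681] -164.3 4.3
28.3 [ 0.4692 -0.1514  3.4151] 195.7 4.3
holder [0.48412276 0.19704534 0.06      ] [0.49232936 0.19754802 0.06      ]
[[0.519, 0.24], [0.445, 0.225], [0.454, 0.156], [0.523, 0.165]]
[[0.446, 0.221], [0.457, 0.162], [0.538, 0.172], [0.53, 0.238]]
27.3 [ 0.4879  0.1973 -2.9713] -170.2 3.7
27.3 [ 0.4879  0.1973 -2.9713] -170.2 3.7
27.3 [0.4879 0.1973 3.3119] 189.8 3.7
tape_roll [0.674 0.269]
tape_roll [0.685 0.26 ]
timer [ 0.654 -0.23 ]
timer [ 0.67  -0.234]
tweezers [0.382 0.   ]
tweezers [ 0.384 -0.012]
[0.38198789 0.32393613 0.03      ] [ 0.44843864 -0.00477271  0.005     ] [0.32585875 0.00430808 0.005     ]
```

Emit:
arm_command(claw=[1,1,1,1,1,1,1,1,1,1,1,1,1,1,1,1,1,1,1,1], translation=[[0.0242,-0.0238,-0.0086],[0.0242,-0.0238,-0.0086],[0.0242,-0.0238,-0.0086],[0.0242,-0.0238,-0.0086],[0.0242,-0.0238,-0.0086],[0.0242,-0.0238,-0.0086],[0.0242,-0.0238,-0.0086],[0.0242,-0.0238,-0.0086],[0.0242,-0.0238,-0.0086],[0.0242,-0.0238,-0.0086],[0.0242,-0.0238,-0.0086],[0.0242,-0.0238,-0.0086],[0.0242,-0.0238,-0.0086],[0.0242,-0.0238,-0.0086],[0,0,0],[0,0,0],[0,0,0],[0,0,0],[0,0,0],[0,0,0]], dr=[[0,0,0],[0,0,0],[0,0,0],[0,0,0],[0,0,0],[0,0,0],[0,0,0],[0,0,0],[0,0,0],[0,0,0],[0,0,0],[0,0,0],[0,0,0],[0,0,0],[0,0,-7.1],[0,0,-7.1],[0,0,-7.1],[0,0,-7.1],[0,0,-7.1],[0,0,-7.1]])

```text
clock: 2.87
tool_pos: [0.4197, -0.1542, 0.3431]
eef_rot: [0.0, 0.85, 0.526, 0.0]
wrist_force: [0.1, 0.6, -0.2]
gripper_width: 0.0869
grasp_force: 0.0
```

Emit:
arm_command(claw=[1,1,1,1,1,1,1], translation=[[0,0,0],[0,0,0],[0,0,0],[0,0,0],[0,0,0],[0,0,0],[0,0,0]], dr=[[0,0,-7.1],[0,0,-7.1],[0,0,-7.1],[0,0,-7.1],[0,0,-7.1],[0,0,-7.1],[0,0,0]])

```text
clock: 3.45
tool_pos: [0.4197, -0.1542, 0.3431]
eef_rot: [0.0, 0.601, 0.799, -0.0]
wrist_force: [0.7, -0.6, -0.1]
gripper_width: 0.0873
grasp_force: 0.0
```

Run:
```python
from h import *
s=ctrl.observe();print({k:np.round(s[k],4).tolist() for k in ["clock","qpos","tool_pos","eef_rot"]})
f=grab("wrist");cv2.imwrite("pics/w1.png",f["img"][:,:,::-1]);np.savez("w1.npz",**f)
print(f["intrinsics"].tolist());V=f["view"];o=-V[:3,:3].T@V[:3,3];print("cam",o,"dir",-V[2,:3])
for y in (15.7,195.7):
    M=R.from_euler("z",y,degrees=True).as_matrix()
    print(proj(f,box(.074,.086,.07)@M.T+[.469,-.151,0]).round(0).tolist())
```

```text
{'clock': 3.45, 'qpos': [0.7014, -0.0855, -0.4152, 1.6716, -0.0342, 1.548, 0.5695], 'tool_pos': [0.4197, -0.1542, 0.3431], 'eef_rot': [0.0002, 0.601, 0.7992, -0.0001]}
[[319.90219899855424, 0.0, 279.11440071851956], [0.0, 319.90219899855424, 206.15159774252228], [0.0, 0.0, 1.0]]
cam [ 0.39827056 -0.0822603   0.50623465] dir [ 0.07671337 -0.26486654 -0.96122878]
[[287.0, 208.0], [339.0, 209.0], [343.0, 147.0], [288.0, 147.0]]
[[343.0, 147.0], [288.0, 147.0], [287.0, 208.0], [339.0, 209.0]]
```

View pics/w1.png

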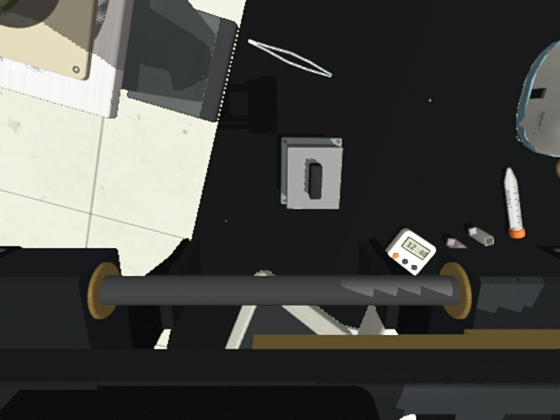

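The wrist view shows the grey cover from above, roof about (287,147) to (342,209) and bar at (309–322, 162–198), matching the predicted corners. The timer is at (411,250), the tweezers at (290,58).

Run:
```python
from h import *
f=dict(np.load("w1.npz"));g=cv2.cvtColor(f["img"],cv2.COLOR_RGB2GRAY)
for r in (152,158,203):print(r,g[r,276:350].tolist())
for c in (296,302,334):print(c,g[132:216,c].tolist())
print(g[180,300:330].tolist());print(g[155:205,315].tolist())
```

```text
152 [22, 20, 16, 13, 20, 64, 96, 97, 96, 94, 79, 106, 161, 170, 168, 167, 167, 168, 167, 166, 167, 167, 167, 167, 167, 167, 167, 168, 168, 168, 167, 167, 167, 167, 167, 167, 167, 168, 168, 168, 168, 167, 168, 168, 168, 169, 168, 168, 168, 168, 168, 168, 168, 169, 169, 169, 170, 169, 169, 169, 169, 169, 170, 171, 173, 157, 97, 29, 19, 25, 23, 25, 25, 24]
158 [21, 17, 15, 9, 21, 61, 95, 98, 96, 93, 79, 113, 167, 169, 167, 165, 166, 166, 165, 166, 166, 167, 167, 167, 167, 167, 167, 168, 169, 161, 148, 148, 149, 158, 146, 120, 146, 149, 158, 170, 171, 170, 168, 169, 168, 168, 168, 169, 169, 168, 168, 169, 168, 168, 168, 170, 169, 169, 169, 169, 169, 170, 170, 171, 177, 152, 51, 18, 24, 24, 23, 24, 25, 25]
203 [23, 23, 22, 21, 37, 82, 134, 160, 158, 154, 125, 134, 168, 167, 165, 165, 164, 165, 165, 165, 165, 166, 166, 165, 166, 166, 166, 166, 166, 166, 166, 166, 166, 166, 166, 167, 167, 167, 167, 167, 167, 167, 168, 168, 168, 168, 168, 167, 167, 168, 168, 167, 168, 167, 168, 168, 168, 168, 168, 169, 170, 172, 147, 69, 21, 20, 23, 25, 23, 24, 23, 24, 24, 24]
296 [26, 22, 15, 12, 15, 55, 90
[... 829 characters left out ...]
159, 95, 56, 55, 111, 170, 172, 169, 169, 169, 169, 169, 169, 169, 169, 169, 169, 169, 170, 169, 169, 169, 169, 169, 169, 169, 169, 170, 169, 169, 168, 167, 169, 168, 167, 168, 168, 168, 168, 168, 168, 168, 168, 168, 168, 168, 169, 169, 169, 169, 169, 168, 168, 169, 168, 169, 169, 169, 168, 168, 168, 168, 168, 170, 176, 153, 52, 17, 23, 24, 24, 25, 25]
[167, 168, 169, 169, 149, 97, 90, 87, 60, 17, 22, 37, 47, 48, 49, 50, 52, 53, 53, 52, 46, 67, 132, 171, 170, 169, 168, 168, 168, 168]
[168, 169, 170, 170, 148, 96, 93, 77, 23, 12, 26, 41, 49, 52, 52, 51, 51, 51, 50, 51, 50, 49, 51, 50, 51, 50, 49, 50, 50, 50, 51, 50, 49, 50, 50, 50, 50, 48, 50, 50, 49, 49, 43, 53, 118, 171, 169, 167, 167, 167]
```

Run:
```python
from h import *
f=dict(np.load("w1.npz"))
u=np.array([[287.2,208.6],[338.3,208.6],[342.3,147.0],[287.2,147.0]])
p,r=fit([(f,box(.074,.086,.07),u)],[.469,-.151,.27]);print(p,np.degrees(p[2]),r.tolist())
ub=ray(f,[317,180.5],.096);print("bar",ub)
s=ctrl.observe();q=s["eef_rot"];T=R.from_quat(q,scalar_first=True)
print("tool psi",T.as_matrix().round(3).tolist(), T.inv().apply(np.array([p[0],p[1],.084-.019+0.0])-s["tool_pos"]))
```

```text
[ 0.46815327 -0.15108197  0.27922588] 15.998464621932836 [[-0.4, -0.2], [0.5, -0.2], [-0.1, 0.2], [0.1, 0.1]]
bar [ 0.468849   -0.14817963  0.096     ]
tool psi [[-0.27, 0.963, 0.0], [0.963, 0.27, -0.0], [-0.0, 0.0, -1.0]] [-0.01001584  0.04739964  0.27807655]
```

Emit:
arm_command(claw=[1,1,1,1,1,1,1,1,1,1,1], translation=[[-0.00125,0.0059,0.03],[-0.00125,0.0059,0.03],[-0.00125,0.0059,0.03],[-0.00125,0.0059,0.03],[-0.00125,0.0059,0.03],[-0.00125,0.0059,0.03],[-0.00125,0.0059,0.03],[-0.00125,0.0059,0.03],[0,0,0.015],[0,0,0.01],[0,0,0.004]], dr=[[0,0,0],[0,0,0],[0,0,0],[0,0,0],[0,0,0],[0,0,0],[0,0,0],[0,0,0],[0,0,0],[0,0,0],[0,0,0]])

```text
clock: 4.42
tool_pos: [0.4672, -0.1509, 0.0727]
eef_rot: [-0.001, 0.605, 0.796, -0.0]
wrist_force: [-0.1, 0.9, 0.5]
gripper_width: 0.0868
grasp_force: 0.0
```

Emit:
arm_command(claw=[0,0,0,0,0,0,0,0,0,0], translation=[[0,0,0],[0,0,0],[0,0,0],[0,0,0],[0,0,0],[0,0,0],[0,0,0],[0,0,0],[0,0,0],[0,0,0]], dr=[[0,0,0],[0,0,0],[0,0,0],[0,0,0],[0,0,0],[0,0,0],[0,0,0],[0,0,0],[0,0,0],[0,0,0]], squeeze=30)

```text
clock: 5.25
tool_pos: [0.4678, -0.1511, 0.0739]
eef_rot: [0.0, 0.604, 0.797, -0.0]
wrist_force: [-0.6, -0.3, 0.6]
gripper_width: 0.0283
grasp_force: 0.0
```

Emit:
arm_command(claw=[0,0,0,0,0,0], translation=[[0,0,0],[0,0,0],[0,0,0],[0,0,0],[0,0,-0.002],[0,0,-0.006]], dr=[[0,0,0],[0,0,0],[0,0,0],[0,0,0],[0,0,0],[0,0,0]])

```text
clock: 5.75
tool_pos: [0.4671, -0.1509, 0.0814]
eef_rot: [-0.001, 0.603, 0.797, -0.0]
wrist_force: [-0.8, -0.9, -1.5]
gripper_width: 0.0159
grasp_force: 30.0
```

Emit:
arm_command(claw=[0,0,0,0,0,0,0,0,0,0,0,0,0,0,0,0,0], translation=[[0,0,-0.018],[0,0,-0.018],[0,0,-0.018],[0,0,-0.018],[0,0,-0.018],[0,0,-0.018],[0,0,-0.018],[0.008,0.0109,0],[0.0161,0.0218,0],[0.0161,0.0218,0],[0.0161,0.0218,0],[0.0161,0.0218,0],[0.0161,0.0218,0],[0.0161,0.0218,0],[0.0161,0.0218,0],[0.008,0.0109,0],[0,0,0]], dr=[[0,0,0],[0,0,0],[0,0,0],[0,0,0],[0,0,0],[0,0,0],[0,0,0],[0,0,0],[0,0,0],[0,0,0],[0,0,0],[0,0,0],[0,0,0],[0,0,0],[0,0,0],[0,0,0],[0,0,0]])

```text
clock: 7.17
tool_pos: [0.6015, 0.0236, 0.208]
eef_rot: [-0.001, 0.602, 0.799, 0.001]
wrist_force: [-0.1, 0.9, -2.1]
gripper_width: 0.0156
grasp_force: 30.0
```

Emit:
arm_command(claw=[0,0,0,0,0,0,0,0,0], translation=[[0,0,0.02],[0,0,0.02],[0,0,0.02],[0,0,0.02],[0,0,0.02],[0,0,0.02],[0,0,0.012],[0,0,0.006],[0,0,0.004]], dr=[[0,0,0],[0,0,0],[0,0,0],[0,0,0],[0,0,0],[0,0,0],[0,0,0],[0,0,0],[0,0,0]])

```text
clock: 7.92
tool_pos: [0.6005, 0.0195, 0.0657]
eef_rot: [-0.0, 0.604, 0.797, -0.0]
wrist_force: [-0.2, 0.6, -1.6]
gripper_width: 0.0158
grasp_force: 30.0
```

Emit:
arm_command(claw=[0,0,0], translation=[[0,0,0.001],[0,0,0.001],[0,0,0]], dr=[[0,0,0],[0,0,0],[0,0,0]])

```text
clock: 8.17
tool_pos: [0.6013, 0.0201, 0.0648]
eef_rot: [0.001, 0.604, 0.797, 0.0]
wrist_force: [0.1, 0.1, -1.3]
gripper_width: 0.0159
grasp_force: 30.0
```

Emit:
arm_command(claw=[0.5,0.5,0.5,0.5,0.5,0.5,0.5,0.5], translation=[[0,0,0],[0,0,0],[0,0,0],[0,0,0],[0,0,0],[0,0,-0.005],[0,0,-0.02],[0,0,-0.03]], dr=[[0,0,0],[0,0,0],[0,0,0],[0,0,0],[0,0,0],[0,0,0],[0,0,0],[0,0,0]])

```text
clock: 8.83
tool_pos: [0.599, 0.0199, 0.1174]
eef_rot: [-0.002, 0.603, 0.797, -0.001]
wrist_force: [0.3, -0.6, 0.9]
gripper_width: 0.0435
grasp_force: 0.0
```

Emit:
arm_command(claw=[1,1,1,1,1,1,1,1,1,1,1,1], translation=[[0,0,-0.034],[0,0,-0.034],[0,0,-0.034],[-0.0145,-0.0277,0],[-0.0145,-0.0277,0],[-0.0145,-0.0277,0],[-0.0145,-0.0277,0],[-0.0145,-0.0277,0],[-0.0145,-0.0277,0],[-0.0145,-0.0277,0],[0,0,0],[0,0,0]], dr=[[0,0,0],[0,0,0],[0,0,0],[0,0,0],[0,0,0],[0,0,0],[0,0,0],[0,0,0],[0,0,0],[0,0,0],[0,0,0],[0,0,0]])

```text
clock: 9.83
tool_pos: [0.4409, -0.1315, 0.2216]
eef_rot: [0.001, 0.605, 0.796, -0.0]
wrist_force: [1.2, 1.0, 0.6]
gripper_width: 0.0868
grasp_force: 0.0
```

Run:
```python
from h import *
s=ctrl.observe();print({k:np.round(s[k],4).tolist() for k in ["clock","qpos","tool_pos","eef_rot"]})
f=grab("wrist");np.savez("w2.npz",**f)
c=proj(f,[[.468,-.151,.03]])[0];print(c)
x,y=np.round(c).astype(int);x0,y0=x-60,max(y-45,0);print(x0,y0)
cv2.imwrite("pics/w2z.png",cv2.resize(f["img"][y0:y0+90,x0:x0+120,::-1],(800,600),interpolation=cv2.INTER_CUBIC))
for n in("scene","side"):
    g=grab(n);np.savez(n+"2.npz",**g)
    for q in("cover","angle_stand","spot"):print(n,q,[(round(r["score"],2),np.round(r["extent"]).tolist()) for r in search_frame(n,q)][:3])
```

```text
{'clock': 9.8333, 'qpos': [0.6711, -0.0095, -0.4732, 1.855, -0.0035, 1.2941, 0.4708], 'tool_pos': [0.4409, -0.1315, 0.2216], 'eef_rot': [0.0007, 0.6047, 0.7964, -0.0002]}
[297.60076591 205.45281357]
238 160
scene cover [(0.97, [153.0, 296.0, 206.0, 357.0]), (0.94, [250.0, 200.0, 293.0, 245.0])]
scene angle_stand [(0.87, [334.0, 214.0, 389.0, 258.0])]
scene spot [(0.75, [350.0, 211.0, 377.0, 235.0])]
side cover [(0.72, [288.0, 203.0, 326.0, 241.0])]
side angle_stand [(0.61, [249.0, 260.0, 297.0, 300.0]), (0.3, [246.0, 180.0, 274.0, 204.0])]
side spot [(0.81, [259.0, 256.0, 283.0, 285.0])]
```

View pics/w2z.png

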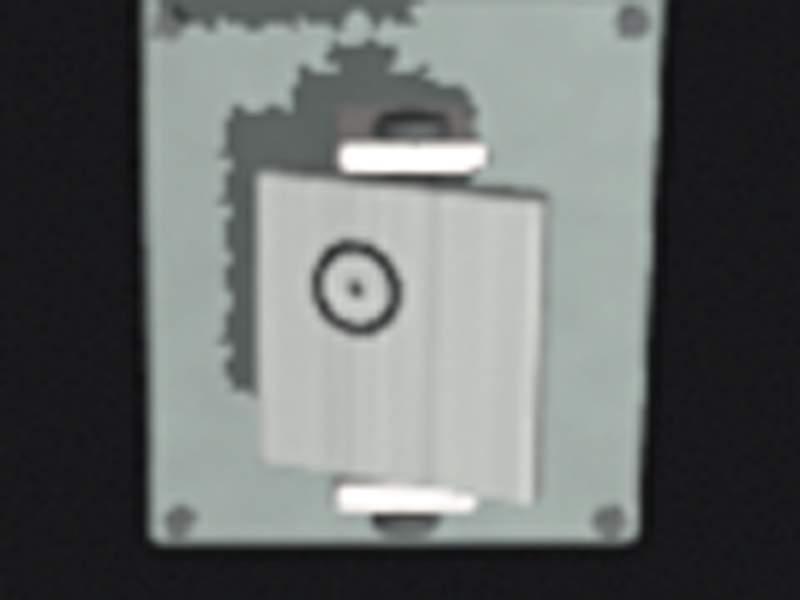

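The enlarged wrist view shows the bare plate, with its corners at zoom (257,172), (548,193), (532,503) and (265,463), and the ring with its dot at (355,288). Its right (+x) edge is raised, so the stand yaw is about +16°. The cover now stands alone at scene (271,222).

```bash
cat >> h.py <<'E'
def stand(p,L,plate):
    th=p[3];L=np.atleast_2d(L)
    if plate:
        L=np.c_[L[:,0]*np.cos(th)-L[:,2]*np.sin(th),L[:,1],.04+L[:,0]*np.sin(th)+L[:,2]*np.cos(th)]
    return L@R.from_euler("z",p[2]).as_matrix().T+[p[0],p[1],0]
E
python3 - <<'E'
from h import *
f=dict(np.load("w2.npz"))
z=lambda u:(np.array(u,float)+.5)/6.6667-.5+[238,160]
P=box(.05,.052,.008,(3,2,1,0));uP=z([[257,171],[549,192],[533,505],[264,464]])
B=box(.092,.104,.01,(0,1));uB=z([[149,547],[640,547]])
sp=np.array([[-.006,.008,.008]]);us=z([[355,288]])
def r(p,W=1):
    return np.concatenate([(proj(f,stand(p,P,1))-uP).ravel(),(proj(f,stand(p,B,0))-uB).ravel(),(proj(f,stand(p,sp,1))-us).ravel()*1.5])
s=least_squares(r,[.468,-.151,.279,.3],x_scale=[.1,.1,1,1],loss="soft_l1")
print(s.x,np.degrees(s.x[2:]),r(s.x).reshape(-1,2).round(2).tolist())
J=s.jac;print("sd/px",np.sqrt(np.diag(np.linalg.inv(J.T@J))))
print("spot",stand(s.x,sp,1),"ring px",(proj(f,stand(s.x,sp+[[.008,0,0],[-.008,0,0]][0],1))))
# scene/side check
for n in("scene","side"):
    g=dict(np.load(n+"2.npz"));print(n,proj(g,stand(s.x,sp,1)),proj(g,stand(s.x,box(.05,.052,.008),1)).round(1).tolist())
a=[np.load(n+"2.npz")["img"][y:y+60,x:x+80,::-1] for n,x,y in(("scene",325,205),("side",235,245))]
cv2.imwrite("pics/two.png",np.vstack([cv2.resize(i,(400,300),interpolation=cv2.INTER_CUBIC) for i in a]))
E
```

```text
[ 0.46918568 -0.15117401  0.27217633  0.40660904] [15.59455489 23.29698183] [[-0.37, -0.03], [-0.58, 0.81], [0.2, 0.22], [-1.26, 0.15], [0.47, -0.4], [-0.09, -0.48], [1.15, -0.21]]
sd/px [0.00060237 0.00045247 0.01195917 0.05449046]
spot [[ 0.45867961 -0.14580053  0.04497476]] ring px [[298.42721356 203.39879775]]
scene [[363.49776317 224.93713781]] [[377.7, 224.4], [362.4, 209.9], [349.3, 218.9], [364.9, 234.1]]
side [[267.28898546 268.56980688]] [[266.7, 282.7], [283.4, 270.9], [274.3, 256.6], [258.2, 268.0]]
```

Emit:
arm_command(claw=[1,1,1,1,1,1], translation=[[-0.0105,0.028,0],[-0.0105,0.028,0],[-0.0105,0.028,0],[-0.0105,0.028,0],[0,0,0],[0,0,0]], dr=[[0,0,0],[0,0,0],[0,0,0],[0,0,0],[0,0,0],[0,0,0]])

```text
clock: 10.78
tool_pos: [0.5617, -0.1396, 0.2197]
eef_rot: [-0.001, 0.603, 0.798, 0.0]
wrist_force: [-0.7, -0.1, 1.3]
gripper_width: 0.0871
grasp_force: 0.0
```

```bash
cat > track.py <<'E'
from h import *
from scipy.ndimage import map_coordinates,gaussian_filter
def edge_res(fs,p,edges,w=3.0,smooth=0.6):
    """collect (frame, world-fn params, normal, offset) along model edges"""
    out=[]
    for f in fs:
        g=gaussian_filter(cv2.cvtColor(f["img"],cv2.COLOR_RGB2GRAY).astype(float),smooth)
        for a,b,pl in edges:
            t=np.linspace(.12,.88,15)[:,None];L=np.array(a)*(1-t)+np.array(b)*t
            u=proj(f,stand(p,L,pl));d=u[-1]-u[0];n=np.array([-d[1],d[0]])/np.linalg.norm(d)
            s=np.arange(-w,w+.01,.1);q=u[:,None]+s[None,:,None]*n
            v=map_coordinates(g,[q[...,1],q[...,0]],order=1,mode="nearest");dv=np.abs(np.gradient(v,axis=1))
            k=dv.argmax(1);ok=(dv.max(1)>1.0)&(k>1)&(k<len(s)-2)
            out.append((f,L[ok],pl,n,(u[ok]+s[k[ok],None]*n)))
    return out
def ring(f,p):
    c=proj(f,stand(p,[[-.006,.008,.008]],1))[0];g=cv2.cvtColor(f["img"],cv2.COLOR_RGB2GRAY).astype(float)
    yy,xx=np.mgrid[:g.shape[0],:g.shape[1]]
    for _ in range(4):
        m=(np.hypot(xx-c[0],yy-c[1])<9.5);w=np.clip(np.median(g[m])-20-g,0,None)*m
        c=np.array([(w*xx).sum(),(w*yy).sum()])/w.sum()
    return c
def solve(fs,p,edges,ws=(4,2.5,1.5,1.5)):
    rc=[ring(f,p) for f in fs]
    for w in ws:
        E=edge_res(fs,p,edges,w)
        def r(x):
            o=[((proj(f,stand(x,L,pl))-m)@n) for f,L,pl,n,m in E if len(L)]
            o+=[3*(proj(f,stand(x,[[-.006,.008,.008]],1))[0]-c) for f,c in zip(fs,rc)]
            return np.concatenate(o)
        s=least_squares(r,p,x_scale=[.1,.1,1,1],loss="soft_l1",f_scale=.3);p=s.x
    return p,[(len(L),round(float(np.median((proj(f,stand(p,L,pl))-m)@n)),2)) if len(L) else 0 for f,L,pl,n,m in E],[(proj(f,stand(p,[[-.006,.008,.008]],1))[0]-c).round(2).tolist() for f,c in zip(fs,rc)]
c=box(.05,.052,.008);b=box(.092,.104,.010)
EDGES=[(c[3],c[0],1),(c[1],c[2],1),(b[0],b[1],0)]
E
python3 - <<'E'
from track import *
f1=dict(np.load("w2.npz"));f2=grab("wrist");np.savez("w3.npz",**f2);print(ctrl.observe()["clock"])
p0=np.array([.46918568,-.15117401,.27217633,.4066])
for fs in([f1],[f2],[f1,f2]):
    p,a,b_=solve(fs,p0,EDGES);print(p.round(4),np.degrees(p[2:]).round(2),a,b_,stand(p,[[-.006,.008,.008]],1).round(4))
c=proj(f2,stand(p,[[0,0,0]],1))[0].round().astype(int);print(c)
im=f2["img"][c[1]-45:c[1]+45,c[0]-60:c[0]+60,::-1];im=cv2.resize(im,(800,600),interpolation=cv2.INTER_CUBIC)
for a in [*box(.05,.052,.008)]:
    u=proj(f2,stand(p,a,1))[0];q=((u-c+[60,45])*6.667).astype(int);cv2.circle(im,tuple(int(i) for i in q),4,(0,0,255),1)
cv2.imwrite("pics/w3z.png",im)
E
```

```text
10.8333
[ 0.4697 -0.151   0.2817  0.4649] [16.14 26.63] [(15, 0.17), (15, 0.02), (15, 0.08)] [[0.61, 0.02]] [[ 0.4588 -0.1458  0.0445]]
[ 0.4695 -0.1509  0.2736  0.4618] [15.68 26.46] [(14, 0.07), (14, -0.0), (15, -0.01)] [[1.13, 0.52]] [[ 0.4587 -0.1456  0.0445]]
[ 0.4695 -0.151   0.2774  0.4631] [15.89 26.53] [(15, 0.32), (15, -0.07), (15, -0.02), (13, 0.01), (14, 0.02), (15, 0.13)] [[0.56, -0.07], [1.14, 0.69]] [[ 0.4588 -0.1457  0.0445]]
[195 173]
```

View pics/w3z.png

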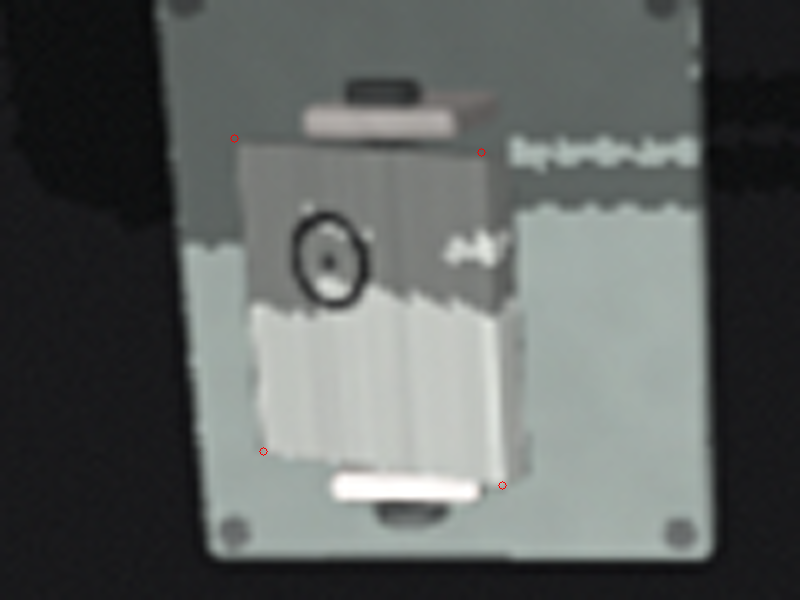

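The second wrist view shows the plate corners at zoom (240,143), (492,152), (505,487) and (266,458), with the dot at (328,262). Shadow upset the automatic ring fit, so I refit by corners with a small per-view calibration shift.

Run:
```python
from h import *
f=[dict(np.load("w2.npz")),dict(np.load("w3.npz"))]
off=[[238,160],[135,128]]
U=[[[257,171],[549,192],[533,505],[264,464],[355,288],[149,547],[640,547]],[[240,143],[492,152],[505,487],[266,458],[328,262],[210,557],[714,557]]]
U=[(np.array(u,float)+.5)/6.6667-.5+o for u,o in zip(U,off)]
P=np.vstack([box(.05,.052,.008,(3,2,1,0)),[[-.006,.008,.008]]]);B=box(.092,.104,.01,(0,1))
def r(x,raw=0,use=(0,1)):
    o=[]
    for i in use:
        m=np.vstack([proj(f[i],stand(x,P,1)),proj(f[i],stand(x,B,0))])+x[4+2*i:6+2*i]
        o.append((m-U[i]).ravel())
    o=np.concatenate(o)
    return o if raw else np.concatenate([o/.4,x[4:]/1.0])
for use in((0,),(1,),(0,1)):
    s=least_squares(lambda x:r(x,0,use),[.469,-.151,.28,.43,0,0,0,0],x_scale=[.1,.1,1,1,1,1,1,1],loss="soft_l1")
    sd=np.sqrt(np.diag(np.linalg.inv(s.jac.T@s.jac)))
    print(use,s.x[:4].round(4),np.degrees(s.x[2:4]).round(2),"shift",s.x[4:].round(2),"sd",sd[:2].round(4),np.degrees(sd[2:4]).round(2),"spot",stand(s.x,P[4:],1).round(4))
    print(r(s.x,1,use).reshape(-1,2).round(1).tolist())
```

```text
(0,) [ 0.4692 -0.1503  0.2693  0.405 ] [15.43 23.2 ] shift [-0.12  0.7   0.    0.  ] sd [0.0012 0.0014] [0.34 1.58] spot [[ 0.4587 -0.1449  0.045 ]]
[[-0.2, -0.1], [-0.3, 0.8], [0.3, 0.3], [-1.2, 0.1], [0.9, -0.2], [0.4, -0.4], [-0.1, -0.3]]
(1,) [ 0.4698 -0.151   0.2726  0.4446] [15.62 25.47] shift [ 0.    0.   -0.38 -0.07] sd [0.0012 0.0011] [0.37 1.22] spot [[ 0.4591 -0.1457  0.0446]]
[[-0.7, -0.3], [-0.7, 0.6], [0.2, 0.2], [-0.4, -0.5], [1.3, -0.2], [0.3, 0.0], [0.2, 0.3]]
(0, 1) [ 0.4696 -0.1507  0.2718  0.4294] [15.57 24.6 ] shift [-0.27  0.33 -0.28  0.18] sd [0.0009 0.0008] [0.25 1.03] spot [[ 0.459  -0.1454  0.0448]]
[[-0.1, -0.1], [-0.7, 0.9], [0.1, 0.4], [-1.0, 0.0], [0.9, -0.1], [0.6, -0.3], [0.1, -0.4], [-0.9, -0.3], [-0.4, 0.5], [0.5, 0.2], [-0.6, -0.4], [1.2, -0.3], [0.2, 0.0], [0.2, 0.3]]
```

Emit:
arm_command(claw=[1,1,1,1,1,1,1,1,1,1,1,1,1], translation=[[0.034,0,-0.003],[0.034,0,-0.003],[0.034,0,-0.003],[0.034,0,-0.003],[0.034,0,-0.003],[0.034,0,-0.003],[0.034,0,-0.003],[0.034,0,-0.003],[0.034,0,-0.003],[0.034,0,-0.003],[0.034,0,-0.003],[0,0,0],[0,0,0]], dr=[[0,0,0],[0,0,0],[0,0,0],[0,0,0],[0,0,0],[0,0,0],[0,0,0],[0,0,0],[0,0,0],[0,0,0],[0,0,0],[0,0,0],[0,0,0]])

```text
clock: 11.92
tool_pos: [0.458, 0.2213, 0.2544]
eef_rot: [0.001, 0.602, 0.799, 0.0]
wrist_force: [1.4, -0.3, 0.1]
gripper_width: 0.0871
grasp_force: 0.0
```

Run:
```python
from h import *
f=grab("wrist");np.savez("w4.npz",**f);s=ctrl.observe();print(s["clock"],s["tool_pos"],s["qpos"].round(2) if hasattr(s["qpos"],"round") else s["qpos"])
c=proj(f,[[.488,.197,.10]])[0];print(c,f["view"].round(3).tolist())
x,y=np.round(c).astype(int);x0,y0=x-80,max(y-60,0);print(x0,y0)
cv2.imwrite("pics/w4z.png",cv2.resize(f["img"][y0:y0+120,x0:x0+160,::-1],(800,600),interpolation=cv2.INTER_CUBIC))
```

```text
11.9667 [0.45878352 0.21954067 0.25413444] [ 0.19  0.12 -0.78  1.68  0.09  1.37 -0.32]
[300.70840927 220.33650986] [[0.961, 0.275, 0.001, -0.501], [-0.264, 0.924, -0.276, -0.041], [-0.077, 0.265, 0.961, -0.445], [0.0, 0.0, 0.0, 1.0]]
221 160
```

View pics/w4z.png

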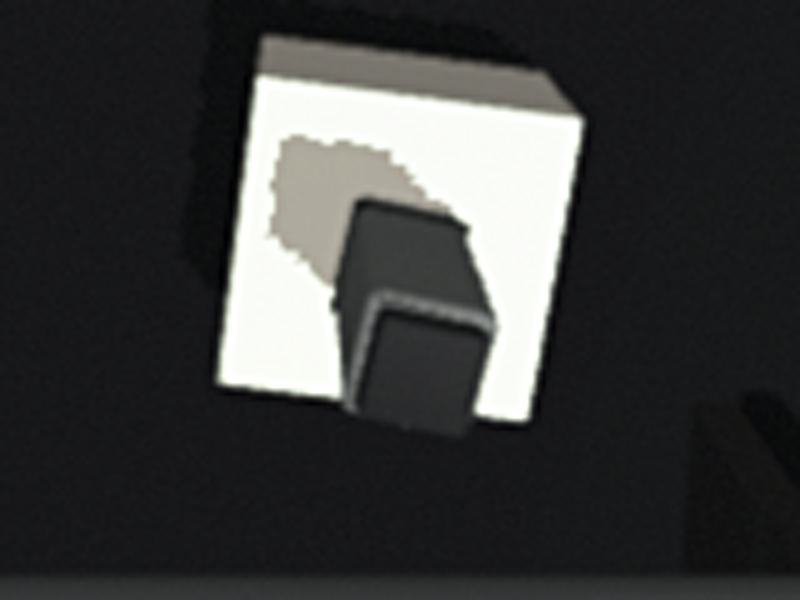

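The wrist view shows the holder's top at zoom (257,75), (584,118), (527,422) and (218,383). The probe rises from its middle, with housing top corners at (376,292), (496,325) and (347,410) and base back corners at (358,198) and (467,230).

Run:
```python
from h import *
f=dict(np.load("w4.npz"))
z=lambda u:(np.array(u,float)+.5)/5-.5+[221,160]
# order: BL(-x,-y), BR, TR, TL  in image
p,r=fit([(f,box(.074,.074,.06),z([[218,384],[528,423],[585,118],[257,74]]))],[.488,.197,.17]);print("holder",p,np.degrees(p[2]),r.tolist())
q,r=fit([(f,box(.026,.026,.134,(0,2,3)),z([[346,410],[497,325],[375,291]])),(f,box(.026,.026,.060,(2,3)),z([[467,230],[358,198]]))],[.488,.197,.17]);print("probe",q,np.degrees(q[2]),r.tolist())
s=ctrl.observe();T=R.from_quat(s["eef_rot"],scalar_first=True);m=T.as_matrix();print("tool y ang",np.degrees(np.arctan2(m[1,1],m[0,1])))
print("shift tool",T.inv().apply(np.array([q[0],q[1],.11-.019])-s["tool_pos"]),T.inv().apply(np.array([p[0],p[1],.11-.019])-s["tool_pos"]))
```

```text
holder [0.49005461 0.19642498 0.14645064] 8.391003792900218 [[0.5, -0.6], [-0.4, -0.8], [-0.7, 0.4], [0.5, 0.8]]
probe [0.49041073 0.1953179  0.01482175] 0.8492239559911636 [[-1.7, 1.5], [2.2, 0.3], [-0.0, 0.3], [-0.1, -1.9], [0.1, -1.1]]
tool y ang 15.820998794940564
shift tool [-0.03169902  0.02373369  0.16319238] [-0.03053678  0.02369288  0.16319073]
```

Emit:
arm_command(claw=[1,1,1,1,1,1,1,1,1,1,1,1,1], translation=[[0,0,0],[0,0,0],[0,0,0],[-0.0122,0.0155,0],[-0.0122,0.0155,0],[0,0,0.025],[0,0,0.03],[0,0,0.03],[0,0,0.03],[0,0,0.025],[0,0,0.015],[0,0,0.008],[0,0,0]], dr=[[0,0,7],[0,0,7],[0,0,1],[0,0,0],[0,0,0],[0,0,0],[0,0,0],[0,0,0],[0,0,0],[0,0,0],[0,0,0],[0,0,0],[0,0,0]])

```text
clock: 13.05
tool_pos: [0.4906, 0.194, 0.0892]
eef_rot: [-0.001, 0.702, 0.712, -0.001]
wrist_force: [-1.0, -0.0, 0.4]
gripper_width: 0.0873
grasp_force: 0.0
```

Emit:
arm_command(claw=[0,0,0,0,0,0,0,0,0,0,0,0,0,0], translation=[[0,0,0],[0,0,0],[0,0,0],[0,0,0],[0,0,0],[0,0,0],[0,0,0],[0,0,0],[0,0,0],[0,0,0],[0,0,0],[0,0,0],[0,0,0],[0,0,0]], dr=[[0,0,0],[0,0,0],[0,0,0],[0,0,0],[0,0,0],[0,0,0],[0,0,0],[0,0,0],[0,0,0],[0,0,0],[0,0,0],[0,0,0],[0,0,0],[0,0,0]], squeeze=40)

```text
clock: 14.22
tool_pos: [0.4906, 0.1958, 0.0909]
eef_rot: [0.0, 0.702, 0.712, -0.0]
wrist_force: [-0.7, 0.5, 0.1]
gripper_width: 0.0259
grasp_force: 39.8
```

Emit:
arm_command(claw=[0,0,0,0,0,0,0,0,0,0], translation=[[0,0,-0.005],[0,0,-0.01],[0,0,-0.015],[0,0,-0.02],[0,0,-0.02],[0,0,-0.025],[0,0,-0.025],[0,0,-0.02],[0,0,-0.02],[0,0,0]], dr=[[0,0,0],[0,0,0],[0,0,0],[0,0,0],[0,0,0],[0,0,0],[0,0,0],[0,0,0],[0,0,0],[0,0,0]])

```text
clock: 15.05
tool_pos: [0.492, 0.1968, 0.2558]
eef_rot: [0.002, 0.702, 0.712, 0.003]
wrist_force: [0.6, -0.2, -0.9]
gripper_width: 0.0257
grasp_force: 39.8
```

```bash
cat > tgt.py <<'E'
from h import *
import sys
def go(spot,tilt,yaw,gap,psi_y=.8,L=.080):
    s=ctrl.observe();T=R.from_quat(s["eef_rot"],scalar_first=True)
    n=R.from_euler("z",yaw,degrees=True).apply([-np.sin(np.radians(tilt)),0,np.cos(np.radians(tilt))])
    # smallest rotation from straight-down tool with y at psi_y deg
    a=np.radians(psi_y);y=np.array([np.cos(a),np.sin(a),0]);zz=np.array([0,0,-1.]);T0=R.from_matrix(np.c_[np.cross(y,zz),y,zz])
    ax=np.cross([0,0,1],n);ax/=np.linalg.norm(ax);G=R.from_rotvec(ax*np.radians(tilt))*T0
    t=np.array(spot)+n*(L+gap)
    rv=np.degrees((T.inv()*G).as_rotvec());ang=np.degrees(np.arccos(np.clip(-T.as_matrix()[:,2]@n,-1,1)))
    tip=s["tool_pos"]+L*T.as_matrix()[:,2]
    print("clock",round(s["clock"],2),"F",np.round(s["wrist_force"],2),"w",round(s["gripper_width"],4))
    print("turn(tool,deg)",rv.round(2),"axis err",ang.round(2))
    print("shift now-axes",T.inv().apply(t-s["tool_pos"]).round(4),"shift target-axes",G.inv().apply(t-s["tool_pos"]).round(4))
    print("tip off spot (x slope,y hinge,n)",np.array([(tip-spot)@np.cross(R.from_euler('z',yaw,degrees=True).apply([0,1,0]),n),(tip-spot)@R.from_euler('z',yaw,degrees=True).apply([0,1,0]),(tip-spot)@n]).round(4))
    return T,G,t,n
SPOT=[.4579,-.1457,.0443];TILT=25.0;YAW=15.7
E
python3 -c "
from tgt import *
go(SPOT,TILT,YAW,.04)"
```

```text
clock 15.05 F [ 0.61 -0.18 -0.94] w 0.0257
turn(tool,deg) [-2.381e+01  6.340e+00 -2.000e-02] axis err 24.64
shift now-axes [-0.3552 -0.0883  0.1016] shift target-axes [-0.3619 -0.1139  0.0187]
tip off spot (x slope,y hinge,n) [0.1698 0.3205 0.0659]
```

Emit:
arm_command(claw=[0,0,0,0,0,0,0,0,0,0,0,0,0,0,0,0,0], translation=[[-0.0323,-0.008,0],[-0.0323,-0.008,0],[-0.0323,-0.008,0],[-0.0323,-0.008,0],[-0.0323,-0.008,0],[-0.0323,-0.008,0],[-0.0323,-0.008,0],[-0.0323,-0.008,0],[-0.0323,-0.008,0],[-0.0323,-0.008,0],[-0.0323,-0.008,0],[0,0,0],[0,0,0],[0,0,0],[0,0,0],[0,0,0],[0,0,0]], dr=[[0,0,0],[0,0,0],[0,0,0],[0,0,0],[0,0,0],[0,0,0],[0,0,0],[0,0,0],[0,0,0],[0,0,0],[0,0,0],[-5.95,1.58,0],[-5.95,1.58,0],[-5.95,1.58,0],[-5.95,1.58,0],[0,0,0],[0,0,0]])

```text
clock: 16.47
tool_pos: [0.4062, -0.1608, 0.2507]
eef_rot: [0.106, 0.687, 0.695, 0.185]
wrist_force: [1.5, 0.2, -1.1]
gripper_width: 0.0257
grasp_force: 39.8
```

```bash
python3 -c "
from tgt import *
go(SPOT,TILT,YAW,.04)"
```

```text
clock 16.47 F [ 1.47  0.16 -1.14] w 0.0257
turn(tool,deg) [-0.41  0.17 -0.13] axis err 0.44
shift now-axes [-0.0091 -0.0366  0.0901] shift target-axes [-0.0093 -0.0373  0.0898]
tip off spot (x slope,y hinge,n) [ 0.0378 -0.0006  0.1298]
```

Emit:
arm_command(claw=[0,0,0,0,0,0], translation=[[-0.003,-0.0122,0.03],[-0.003,-0.0122,0.03],[-0.003,-0.0122,0.03],[0,0,0],[0,0,0],[0,0,0]], dr=[[0,0,0],[0,0,0],[0,0,0],[0,0,0],[0,0,0],[0,0,0]])

```text
clock: 16.97
tool_pos: [0.4117, -0.1592, 0.1555]
eef_rot: [0.106, 0.686, 0.696, 0.185]
wrist_force: [-0.3, -0.4, -1.2]
gripper_width: 0.0257
grasp_force: 39.8
```

Run:
```python
from tgt import *
T,G,t,n=go(SPOT,TILT,YAW,.02)
fw=grab("wrist");np.savez("w5.npz",**fw);s=ctrl.observe();tip=s["tool_pos"]+.08*T.as_matrix()[:,2]
P=[]
for nme,f in(("wrist",fw),("scene",grab("scene")),("side",grab("side"))):
    np.savez(nme+"5.npz",**f);c=proj(f,[SPOT])[0];print(nme,"spot",c.round(1),"tip",proj(f,[tip])[0].round(1))
f=fw;c=proj(f,[SPOT])[0].round().astype(int);x0=max(c[0]-80,0);y0=min(max(c[1]-60,0),300);print(x0,y0)
a=cv2.resize(f["img"][y0:y0+120,x0:x0+160],(520,390),interpolation=cv2.INTER_CUBIC)
b=[]
for nme in("scene","side"):
    g=dict(np.load(nme+"5.npz"));c=proj(g,[SPOT])[0].round().astype(int);b.append(cv2.resize(g["img"][c[1]-44:c[1]+21,c[0]-33:c[0]+32],(260,195),interpolation=cv2.INTER_CUBIC))
cv2.imwrite("pics/m5.png",np.hstack([a,np.vstack(b)])[:,:,::-1])
```

```text
clock 16.97 F [-0.32 -0.37 -1.16] w 0.0257
turn(tool,deg) [-0.31  0.14  0.05] axis err 0.34
shift now-axes [-0.0003 -0.0032  0.0211] shift target-axes [-0.0004 -0.0033  0.0211]
tip off spot (x slope,y hinge,n) [ 0.0029 -0.0006  0.0411]
wrist spot [276.1 199.4] tip [279.4 213. ]
scene spot [363.7 225.4] tip [371.2 213.8]
side spot [267.  268.8] tip [261.  260.8]
196 139
```

View pics/m5.png

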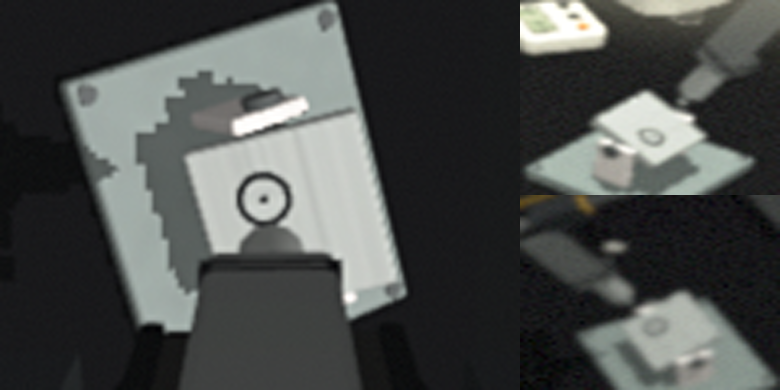

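The wrist crop shows the dot at image (276.9,199.6), against a predicted (276.1,199.4), so the spot is confirmed. The probe nose is lined up at column 279, and all views show it above the plate. I add this third view to the tilt fit.

Run:
```python
from h import *
f=[dict(np.load(n)) for n in("w2.npz","w3.npz","w5.npz")]
off=[[238,160],[135,128],[196,139]];k=[6.6667,6.6667,3.25]
pl=box(.05,.052,.008,(3,2,1,0));b=box(.092,.104,.01,(3,2,1,0)) # TL TR BR BL
PL=[pl,pl,pl[:2]];BL=[b[[3,2]],b[[3,2]],b[[0,1,2]]]
U=[[[257,171],[549,192],[533,505],[264,464],[355,288],[149,547],[640,547]],[[240,143],[492,152],[505,487],[266,458],[328,262],[210,557],[714,557]],[[185,156],[355,109],[264,198],[62,81],[338,0],[406,294]]]
U=[(np.array(u,float)+.5)/kk-.5+o for u,o,kk in zip(U,off,k)]
def r(x,raw=0,use=(0,1,2)):
    o=[]
    for i in use:
        sp=[[-.006+x[10],.008,.008]]
        m=np.vstack([proj(f[i],stand(x,PL[i],1)),proj(f[i],stand(x,sp,1)),proj(f[i],stand(x,BL[i],0))])+x[4+2*i:6+2*i]
        o.append((m-U[i]).ravel())
    o=np.concatenate(o)
    return o if raw else np.concatenate([o/.4,x[4:10],x[10:]/.001])
for use in((0,1,2),(0,2),(1,2)):
    s=least_squares(lambda x:r(x,0,use),[.469,-.151,.28,.43]+[0]*7,x_scale=[.1,.1,1,1]+[1]*6+[.01],loss="soft_l1")
    sd=np.sqrt(np.diag(np.linalg.inv(s.jac.T@s.jac)))
    print(use,s.x[:4].round(4),np.degrees(s.x[2:4]).round(2),"shift",s.x[4:].round(4),"sd",np.degrees(sd[2:4]).round(2),"spot",stand(s.x,[[-.006+s.x[10],.008,.008]],1).round(4))
    print(r(s.x,1,use).reshape(-1,2).round(1).tolist())
```

```text
(0, 1, 2) [ 0.4695 -0.151   0.2701  0.4202] [15.47 24.08] shift [-0.1189  0.1348 -0.1706 -0.0037 -0.3365  0.1366 -0.0007] sd [0.19 0.94] spot [[ 0.4584 -0.1458  0.0446]]
[[-0.1, -0.1], [-0.5, 1.0], [0.2, 0.4], [-1.1, 0.1], [0.4, -0.2], [0.6, -0.4], [0.0, -0.3], [-1.0, -0.3], [-0.2, 0.6], [0.6, 0.2], [-0.8, -0.4], [0.7, -0.3], [0.2, -0.0], [0.1, 0.4], [-0.8, -0.5], [0.5, 0.0], [-0.5, 0.1], [0.8, 0.4], [-0.3, -0.5], [0.6, 0.3]]
(0, 2) [ 0.4691 -0.1511  0.2672  0.3877] [15.31 22.21] shift [ 0.1199  0.0783 -0.      0.     -0.2059  0.0888 -0.0004] sd [0.23 1.38] spot [[ 0.4584 -0.1458  0.045 ]]
[[-0.2, -0.0], [-0.1, 0.8], [0.4, 0.2], [-1.3, 0.2], [0.6, -0.2], [0.3, -0.5], [-0.2, -0.3], [-0.8, -0.4], [0.4, -0.1], [-0.2, 0.1], [0.6, 0.3], [-0.4, -0.3], [0.3, 0.5]]
(1, 2) [ 0.4695 -0.1512  0.2698  0.4302] [15.46 24.65] shift [ 0.000e+00  0.000e+00 -8.360e-02 -1.614e-01 -4.058e-01 -4.380e-02
 -3.000e-04] sd [0.24 1.22] spot [[ 0.4587 -0.1459  0.0447]]
[[-0.8, -0.3], [-0.3, 0.7], [0.4, 0.2], [-0.6, -0.5], [1.1, -0.2], [0.2, -0.0], [0.1, 0.4], [-0.9, -0.6], [0.3, 0.1], [-0.2, 0.0], [0.8, 0.4], [-0.4, -0.4], [0.5, 0.3]]
```

Run:
```python
from track import *
F=[dict(np.load(n)) for n in("w2.npz","w3.npz","w5.npz")]
c=box(.05,.052,.008);b=box(.092,.104,.010)
le=(c[3],c[0],1);ri=(c[1],c[2],1);bo=(c[0]*[.6,1,1],c[1]*[.6,1,1],1);tp=(c[3],c[2],1);bb=(b[0],b[1],0);bl=(b[3],b[0],0);br=(b[1],b[2],0);bt=(b[3],b[2],0)
sub=[[le,ri,tp,bb,br],[le,ri,bb,br],[tp,ri,bt,br]]
dots=np.array([[355,288],[328,262],[264,198]],float);k=[6.6667,6.6667,3.25];off=[[238,160],[135,128],[196,139]]
dots=[(d+.5)/kk-.5+o for d,kk,o in zip(dots,k,off)]
def run(use,t0):
    x=np.r_[.4695,-.151,.272,t0,np.zeros(6),0]
    for w in(3,2,1.5,1.5,1.2):
        E=[]
        for i in use:
            g=F[i]
            E+=[(i,)+e for e in edge_res([g],x,sub[i],w)]
        def r(x):
            o=[((proj(f,stand(x,L,pl))+x[4+2*i:6+2*i]-m)@n)/.3/np.sqrt(5) for i,f,L,pl,n,m in E if len(L)]
            o+=[(proj(F[i],stand(x,[[-.006+x[10],.008,.008]],1))[0]+x[4+2*i:6+2*i]-dots[i])/.4 for i in use]
            return np.concatenate(o+[x[4:10]/.7,x[10:]/.0005])
        s=least_squares(r,x,x_scale=[.1,.1,1,1]+[1]*6+[.01],loss="soft_l1");x=s.x
    print(use,np.degrees(x[2:4]).round(2),x[:2].round(4),x[4:].round(4),round(s.cost,1),[(len(L),round(float(np.median((proj(f,stand(x,L,pl))+x[4+2*i:6+2*i]-m)@n)),2)) for i,f,L,pl,n,m in E if len(L)])
for use in((0,),(1,),(0,1),(0,1,2)):
    for t0 in(.40,.46): run(use,t0)
```

```text
(0,) [15.76 25.9 ] [ 0.47   -0.1518] [-0.4114 -0.3536  0.      0.      0.      0.     -0.0005] 10.7 [(14, 0.38), (15, -0.11), (14, -0.07), (13, 0.23), (14, 0.43)]
(0,) [15.72 25.88] [ 0.47   -0.1518] [-0.4123 -0.3639  0.      0.      0.      0.     -0.0005] 10.3 [(14, 0.4), (15, -0.08), (14, -0.02), (13, 0.29), (14, 0.41)]
(1,) [15.75 26.34] [ 0.4696 -0.1513] [ 0.      0.     -0.1952 -0.1601  0.      0.     -0.0006] 9.1 [(15, 0.14), (15, -0.14), (15, 0.22), (12, 0.29)]
(1,) [15.75 26.34] [ 0.4696 -0.1513] [-0.      0.     -0.1896 -0.158   0.      0.     -0.0006] 9.0 [(15, 0.15), (15, -0.15), (15, 0.22), (12, 0.29)]
(0, 1) [15.75 26.22] [ 0.47   -0.1516] [-0.3339 -0.192  -0.3853 -0.2275  0.      0.     -0.0009] 18.6 [(14, 0.62), (15, -0.05), (14, -0.06), (13, 0.27), (14, 0.48), (14, 0.12), (13, -0.11), (15, -0.21), (13, 0.31)]
(0, 1) [15.7  26.21] [ 0.47   -0.1516] [-0.3313 -0.1951 -0.3774 -0.2507  0.      0.     -0.0009] 19.2 [(14, 0.58), (15, -0.06), (14, -0.1), (13, 0.24), (14, 0.51), (14, 0.14), (14, -0.13), (15, -0.22), (11, 0.37)]
(0, 1, 2) [15.82 26.23] [ 0.4702 -0.1514] [-0.422  -0.0449 -0.5454 -0.1395  0.4877 -0.4373 -0.0012] 22.7 [(14, 0.43), (15, 0.06), (13, -0.01), (13, 0.31), (6, 0.41), (14, 0.08), (12, -0.03), (15, -0.26), (8, 0.26), (14, -0.35), (11, -0.27), (13, 0.36), (2, 1.56)]
(0, 1, 2) [15.66 26.35] [ 0.4701 -0.1514] [-0.2619  0.0056 -0.3704 -0.1046  0.8303 -0.5833 -0.0014] 17.7 [(14, 0.33), (14, 0.11), (13, -0.06), (13, 0.33), (3, 0.4), (12, -0.01), (11, -0.04), (15, -0.24), (4, 0.12), (13, -0.37), (15, -0.06), (14, 0.34)]
```

```bash
sed -i 's/^SPOT=.*/SPOT=[.4581,-.1457,.0444];TILT=25.8;YAW=15.7/' tgt.py; python3 -c "
from tgt import *
go(SPOT,TILT,YAW,.01)"
```

```text
clock 17.12 F [-0.99 -0.02 -2.15] w 0.0259
turn(tool,deg) [-0.99  0.41  0.03] axis err 1.08
shift now-axes [-0.0001 -0.0041  0.0313] shift target-axes [-0.0004 -0.0046  0.0313]
tip off spot (x slope,y hinge,n) [ 0.0031 -0.001   0.0413]
```

Emit:
arm_command(claw=[0,0,0,0,0,0,0], translation=[[0,0,0],[-0.0002,-0.0023,0.015],[-0.0002,-0.0023,0.015],[0,0,0],[0,0,0],[0,0,0],[0,0,0]], dr=[[-1,0.4,0],[0,0,0],[0,0,0],[0,0,0],[0,0,0],[0,0,0],[0,0,0]])

```text
clock: 17.7
tool_pos: [0.4191, -0.1564, 0.1257]
eef_rot: [0.11, 0.685, 0.694, 0.194]
wrist_force: [0.6, -0.1, -1.7]
gripper_width: 0.026
grasp_force: 39.8
```

Run:
```python
from tgt import *
T,G,t,n=go(SPOT,TILT,YAW,.0)
P=[];Fo=[]
f=grab("wrist");np.savez("w6.npz",**f)
for i in range(6):
    viewer.grab_frame("side");s=ctrl.observe();P.append(s["tool_pos"]);Fo.append(s["wrist_force"])
P=np.array(P);print("mean",P.mean(0).round(4),"sd",P.std(0).round(4),"Fn",np.dot(Fo,n).round(2))
tip=P.mean(0)+.08*T.as_matrix()[:,2];d=tip-SPOT;y=R.from_euler('z',YAW,degrees=True).apply([0,1,0]);print("off",(d@np.cross(y,n)).round(4),(d@y).round(4),(d@n).round(4))
print(proj(f,[SPOT]),proj(f,[tip]))
c=proj(f,[SPOT])[0].round().astype(int);im=f["img"][c[1]-40:c[1]+50,c[0]-60:c[0]+60,::-1];cv2.imwrite("pics/w6z.png",cv2.resize(im,(800,600),interpolation=cv2.INTER_CUBIC));print(c)
```

```text
clock 17.7 F [ 0.61 -0.12 -1.66] w 0.026
turn(tool,deg) [-0.04 -0.01 -0.01] axis err 0.04
shift now-axes [-0.      0.001   0.0108] shift target-axes [-0.      0.001   0.0108]
tip off spot (x slope,y hinge,n) [-0.001   0.0003  0.0108]
mean [ 0.4188 -0.1561  0.1249] sd [0.0001 0.0001 0.0003] Fn [-0.51 -1.65 -0.96 -2.25 -0.99 -0.58]
off -0.0016 0.0007 0.0102
[[280.28186548 208.67984097]] [[278.17011871 212.03216226]]
[280 209]
```

View pics/w6z.png

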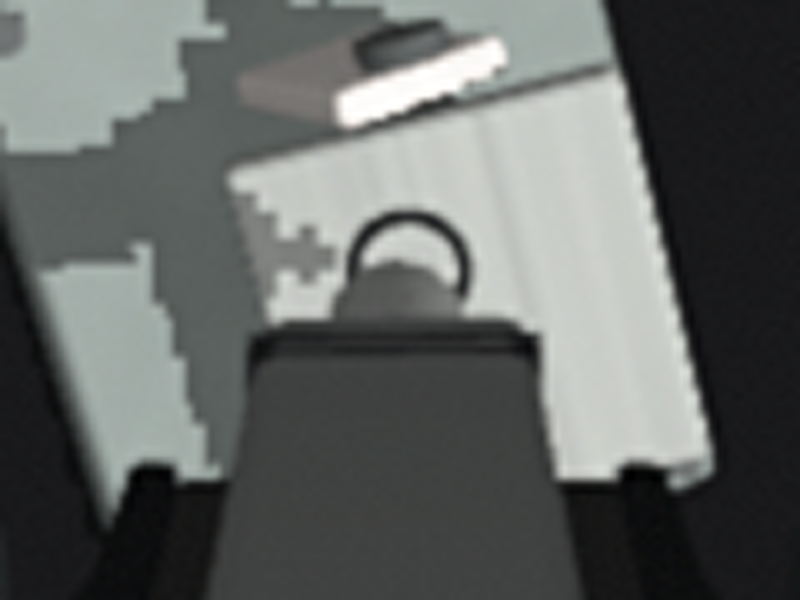

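The wrist crop shows the ring centred at zoom (409,270) and the nose at column 398, so the probe needs about 1.8 mm more along +x. I correct that, then step in.

Emit:
arm_command(claw=[0,0,0,0,0], translation=[[-0.0005,0.0018,0.002],[0,0,0.003],[0,0,0.002],[0,0,0],[0,0,0]], dr=[[0,0,0],[0,0,0],[0,0,0],[0,0,0],[0,0,0]])

```text
clock: 18.47
tool_pos: [0.4231, -0.1554, 0.1185]
eef_rot: [0.109, 0.685, 0.694, 0.194]
wrist_force: [0.5, 0.6, -2.0]
gripper_width: 0.0258
grasp_force: 39.8
```

```bash
cat > m.py <<'E'
from tgt import *
P=[];Fo=[];Q=[]
for i in range(12):
    f=viewer.grab_frame("side");s=ctrl.observe();P.append(s["tool_pos"]);Fo.append(s["wrist_force"]);Q.append(s["eef_rot"])
T=R.from_quat(np.array(Q),scalar_first=True).mean();n=R.from_euler("z",YAW,degrees=True).apply([-np.sin(np.radians(TILT)),0,np.cos(np.radians(TILT))])
Fo=np.array(Fo);fn=Fo@n;tip=np.mean(P,0)+.08*T.as_matrix()[:,2];d=tip-SPOT;y=R.from_euler('z',YAW,degrees=True).apply([0,1,0]);x=np.cross(y,n)
print(round(s["clock"],2),"Fn",fn.mean().round(2),"+-",(fn.std()/12**.5).round(2),"Fx,Fy",(Fo@x).mean().round(2),(Fo@y).mean().round(2),"off",(d@x).round(4),(d@y).round(4),(d@n).round(4),"ang",np.degrees(np.arccos(-T.as_matrix()[:,2]@n)).round(2))
E
python3 m.py
```

```text
19.07 Fn -1.0 +- 0.14 Fx,Fy -0.41 -0.13 off -0.0004 0.0 0.0028 ang 0.14
```

Emit:
arm_command(claw=[0,0,0,0,0,0], translation=[[0,0,0.001],[0,0,0.001],[0,0,0.001],[0,0,0.001],[0,0,0.001],[0,0,0]], dr=[[0,0,0],[0,0,0],[0,0,0],[0,0,0],[0,0,0],[0,0,0]])

```text
clock: 19.57
tool_pos: [0.4253, -0.155, 0.1142]
eef_rot: [0.109, 0.685, 0.694, 0.194]
wrist_force: [-0.2, 0.1, 0.7]
gripper_width: 0.0258
grasp_force: 39.8
```

```bash
python3 m.py
```

```text
20.17 Fn 0.69 +- 0.13 Fx,Fy -0.7 0.18 off -0.0004 0.0 -0.0022 ang 0.14
```

Emit:
arm_command(claw=[0,0,0,0,0], translation=[[0,0,0.001],[0,0,0.001],[0,0,0],[0,0,0],[0,0,0]], dr=[[0,0,0],[0,0,0],[0,0,0],[0,0,0],[0,0,0]])

```text
clock: 20.58
tool_pos: [0.4262, -0.1548, 0.1125]
eef_rot: [0.109, 0.685, 0.694, 0.194]
wrist_force: [-1.4, -0.5, 1.3]
gripper_width: 0.026
grasp_force: 39.8
```

```bash
python3 m.py
python3 - <<'E'
from tgt import *
f=grab("wrist");c=proj(f,[SPOT])[0].round().astype(int)
a=cv2.resize(f["img"][c[1]-50:c[1]+40,c[0]-60:c[0]+60],(480,360),interpolation=cv2.INTER_CUBIC)
b=[]
for n in("scene","side"):
    g=grab(n);c=proj(g,[SPOT])[0].round().astype(int);b.append(cv2.resize(g["img"][c[1]-38:c[1]+22,c[0]-30:c[0]+30],(300,300),interpolation=cv2.INTER_CUBIC))
im=np.zeros((600,780,3),np.uint8);im[:360,:480]=a;im[:300,480:]=b[0];im[300:,480:]=b[1];cv2.imwrite("pics/fin.png",im[:,:,::-1])
for q in("cover","tape_roll","timer","tweezers"):print(q,[(round(r["score"],2),np.round(r["extent"]).tolist()) for r in search_frame("scene",q)][:2])
E
```

```text
21.18 Fn 1.86 +- 0.14 Fx,Fy -1.03 0.2 off -0.0004 0.0 -0.0042 ang 0.14
cover [(0.89, [250.0, 198.0, 293.0, 246.0]), (0.72, [150.0, 299.0, 206.0, 356.0])]
tape_roll [(0.82, [137.0, 225.0, 186.0, 260.0])]
timer [(0.82, [329.0, 182.0, 355.0, 200.0])]
tweezers [(0.63, [315.0, 264.0, 341.0, 292.0])]
```

View pics/fin.png

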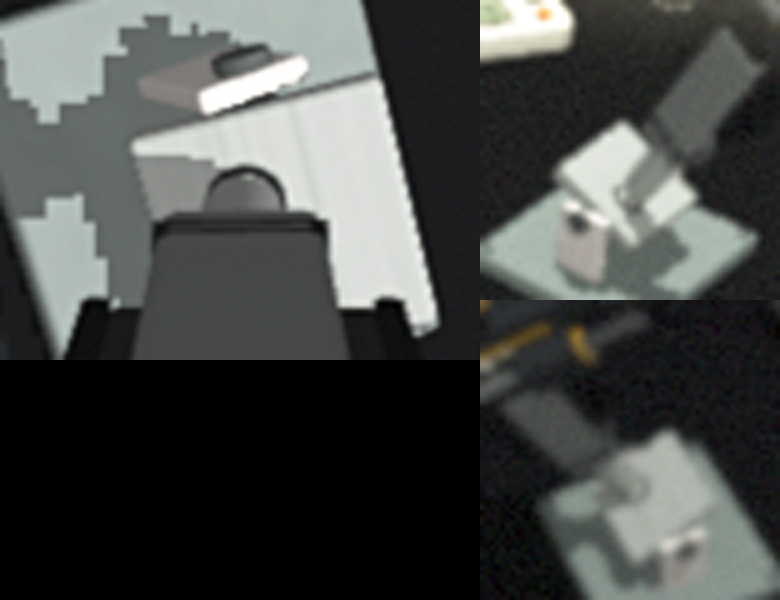

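The wrist crop shows the nose (column 245) concentric with the visible ring arc (column 247), and both outer views show the probe square on the plate. The force rise of about 2.9 N means about 4 mm of tip travel, so I hand in.

```bash
python3 -c "
from rig import ctrl
print(ctrl.hand_in())"
```

```text
the job is handed in; nothing more can be done
None
```

I handed the job in at about 21 s: the grey cover stands upright on the bench, about 0.2 m from the stand, and the probe is held within about 1 mm of the ring's centre. It is square to the plate to within about 2° (limited by how well I could measure the tilt), and the tip is about 4 mm in. The tape roll, timer and tweezers look unmoved in the scene camera.

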